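Roll the stop rail onto its tape mark

ROBOT

A 6-joint arm with a two-finger parallel gripper is mounted at the origin on the work surface. World frame = base frame: x ahead of the robot, y to its left, z up, the work surface at z = 0. Lengths are in m, angles in rad, forces in N, time in s.
With the tool pointing down it reaches from about 0.35 to 0.975 m from the base axis. Payload 7.1 kg.
Tool frame: the origin (TCP) lies midway between the tips of the shut fingers; the grasp point (between the pads) lies 19 mm behind it; z points along the fingers, y is the line along which they close (so a half turn about z gives the same grasp; the last joint's range is limited). The gripper opens to 88 mm and grips with 3 to 60 N. Pads are 20 mm wide; open, the fingers measure 115 mm over their backs; the gripper's body (75 mm by 178 mm) begins 61 mm behind the grasp point.
Start: joints at [1.23, 0.423, 1.63, -0, 1.089, -0.019], TCP at [0.198, 0.593, 0.195] pointing down, gripper open.
Joint ranges: [-3, 3], [-0.9, 2.11], [0.09, 2.58], [-1.31, 4.45], [0.11, 2.69], [-2.54, 2.54]. Speed limits (rad/s): [2.39, 2.39, 3.01, 3.14, 3.14, 3.14].

INTERFACE

Orientations are given as a unit quaternion [w, x, y, z].
In Python, from station import move_pose, movel, movej, command_gripper, wait, inverse_kinematics, read_camera, camera_info, MotionError, job_done, get_time, get_joint_pos, get_qvel, get_effort, get_tcp_pos, get_ee_rot, get_ft_force, get_ft_torque, get_grip_width, get_finger_force gives the robot as it stands. Calls block until the motion is done:
- move_pose(position, orientation): joint-space move of the TCP to a pose.
- movel(position, frame=None, v=0.15, until_force=None): straight line of the TCP; frame=None keeps the orientation; v is the mean speed in m/s. With until_force (N) it stops when the force on the tool has changed by that much, and returns True; else False.
- movej(angles): joint-space move.
- command_gripper(opening): opening from 0.0 (shut) to 1.0 (fully open); the grip force is fixed at half the most; returns when the fingers have stopped.
- wait(seconds).
- inverse_kinematics(position, orientation): joint angles nearest the present ones, or None.
- read_camera(name): name is "side" or "top" or "wrist"; returns the picture (420x560x3 uint8, red, green, blue); there is no depth.
- camera_info(name): a dict with "intrinsics" (3x3 intrinsics, pixels), "T" (4x4, takes a point from camera to world coordinates); the wrist camera has in their place "tool_from_camera" (4x4, takes a point from camera to tool coordinates, whose origin is the TCP and whose axes are the flange's). Camera axes: x right, y up, looking along -z (the intrinsics and any distortion apply to the point x, -y, -z); pixel columns grow to the right and rows downward; lengths in m; the calibration is good to about 2 mm. A picture is of the moment at which its call begins: read the wrist's pose just before it. camera_info takes no time and is no camera call.
A pose or a line that the arm cannot do raises MotionError and nothing moves.
- job_done(): hands the job in; it is judged then, once.
Readings, each from a call of its own:
- get_time(): time.
- get_joint_pos(): joint angles.
- get_qvel(): joint speeds.
- get_effort(): joint torques, N m.
- get_tcp_pos(): TCP position.
- get_ee_rot(): TCP orientation.
- get_ft_force(): force on the tool from outside, world axes, zero at the start.
- get_ft_torque(): the same for the moment, N m.
- get_grip_width(): opening from 0.0 (shut) to 1.0 (fully open).
- get_finger_force(): force on a finger pad.
Only numpy, scipy, OpenCV 4.12 (cv2) and the standard library are available. Lean on these libraries where they do the work, as an engineer would, in place of code of your own. Each camera call takes 0.05 s, during which the arm holds its last target. There are 200 camera calls.

TASK

The lacquered wooden dowel is to be glued down as a stop rail beside the tray, and a strip of masking tape on the sideboard marks where. Push the dowel sideways with your fingertips so that it rolls (not slides) across the top and comes to rest lying along the tape, centred over its width and with both ends of the dowel within the tape's length. Do not pinch or lift the dowel, and leave the hedgehog, the timer plug and the remotes in the tray where they are.

Things in the scene. Friction and masses are not known exactly. Their poses are not given: they have to be found in the camera images.
- dowel_center (a point): Centre of the loose, smooth lacquered wooden dowel: round, 40 mm diameter, 140 mm long, 0.12 kg, friction about 0.35, lying on the top (centre at height 20 mm). x: its long axis; y and z turn as it rolls. It starts left or right of the tape, nearly parallel to it. Pushed from behind at about half height it rolls ahead of the fingers; it stops a few mm on when a slow push ends.
- tape_mid (a point): Middle of the straight strip of pale masking tape stuck flat on the sideboard top: 240 mm long along its x axis, 10 mm wide along its y axis, too thin to feel; z up. It runs roughly away from the robot.
- hedgehog: Bystander: brown-and-cream ceramic hedgehog figurine, about 90 mm long, 72 mm wide and 60 mm tall, standing loose near the work; origin under its centre, snout along its -x axis.
- timer: Bystander: white plastic timer plug lying loose near the work, a 62 x 62 mm body with a round dial on top, 47 mm high, a small toggle switch on its -y side; origin under its centre.
- tray: Fixed stainless steel mesh tray, 220 mm along its x axis, 280 mm along its y axis, rim 37 mm high, at the left end; origin under its centre.
- remote_a_mid (a point): Bystander: centre of the largest, light grey remote, 170 x 45 x 20 mm, lying loose in the tray (x axis along its length).
- remote_b_mid (a point): Bystander: centre of the mid grey remote, 150 x 40 x 18 mm, lying loose in the tray.
- remote_c_mid (a point): Bystander: centre of the smallest, dark grey remote, 130 x 38 x 16 mm, lying loose in the tray.
There are look-alikes about, which are no part of the job. There is more than one size of the part that bears dowel_center; the job needs the middle-sized.

How it is judged:
On the way, in this order (a step that is already met when the one before it is completed fails the run):
1. the dowel rolls: it has turned over by more than a quarter turn (angle between dowel_center's own z axis and vertical above 1.9 rad), for 0.05 s.
2. it rolls on: it has turned through most of a full turn (angle between dowel_center's own z axis and vertical below 1.25 rad), for 0.05 s.
At the end, for the whole second after the job is handed in: The dowel rests on the sideboard top with its centre within 8 mm of the tape's centre line and within 50 mm of the tape's middle along it, its axis within 0.1 rad of the tape's, and is still (y of dowel_center in the frame of tape_mid between -0.008 and 0.008 m and x of dowel_center in the frame of tape_mid between -0.05 and 0.05 m and angle between the x axis of dowel_center and the x axis of tape_mid, either way round below 0.1 rad and height (world z) of dowel_center below 0.023 m and linear speed of dowel below 0.01 m/s); the robot touches nothing.
It fails at once if the dowel is lifted off the top (its centre rises by more than 8 mm) (height (world z) of dowel_center above 0.028 m).
It fails at once if the hedgehog is moved by more than 15 mm (distance of hedgehog from where it was at the start of the episode above 0.015 m).
It fails at once if the timer plug is moved by more than 15 mm (distance of timer from where it was at the start of the episode above 0.015 m).
It fails at once if the light, mid or dark grey remote is moved by more than 15 mm (distance of any of remote_a_mid, remote_b_mid, remote_c_mid from where it was at the start of the episode above 0.015 m).
It also fails if it takes over 40 s, if anything falls off the work surface, if the arm or the gripper's body presses on something with over 40 N, if the wrist force passes 120 N, or if a joint passes its speed limit or range.

## Working session

There is one attempt and no reset: what is moved stays moved. The work goes in short steps, each a Python script; the robot and the scene stay as the last script left them, time stands still between calls to the robot, and variables do not carry over. Pictures are saved under pics/ and viewed, at most 10 in all, crops included, and the job is handed in when it is done.

```bash
mkdir -p pics
cat > h.py <<'E'
from station import *
import numpy as np, cv2
def save(n,f,crop=None,s=1):
    im=read_camera(n)[:,:,::-1]
    if crop: a,b,c,d=crop; im=im[b:d,a:c]
    cv2.imwrite('pics/'+f,cv2.resize(im,None,fx=s,fy=s,interpolation=cv2.INTER_CUBIC))
def px2w(n,u,v,z=0.):
    i=camera_info(n);K=np.array(i['intrinsics']);T=np.array(i['T'])
    d=np.linalg.inv(K)@[u,v,1]; d=T[:3,:3]@[d[0],-d[1],-d[2]]; o=T[:3,3]
    return o+d*(z-o[2])/d[2]
E
python3 -c "
from h import *
save('top','top.png',None,1.42);save('side','side.png',None,1.42)
i=camera_info('top');print(i)
print(get_time(),get_ee_rot())"
```

```text
{'intrinsics': array([[470.76698092,   0.        , 284.21502153],
       [  0.        , 470.76698092, 215.59318216],
       [  0.        ,   0.        ,   1.        ]]), 'T': array([[-0.01212257,  0.99676038, -0.07950963,  0.48877336],
       [-0.99985325, -0.01304585, -0.01110293,  0.05619175],
       [-0.01210423,  0.07936336,  0.99677226,  1.23620536],
       [ 0.        ,  0.        ,  0.        ,  1.        ]])}
0.1 [-1.14420607e-04  1.60200270e-01  9.87084279e-01 -6.97390785e-04]
```

View pics/top.png

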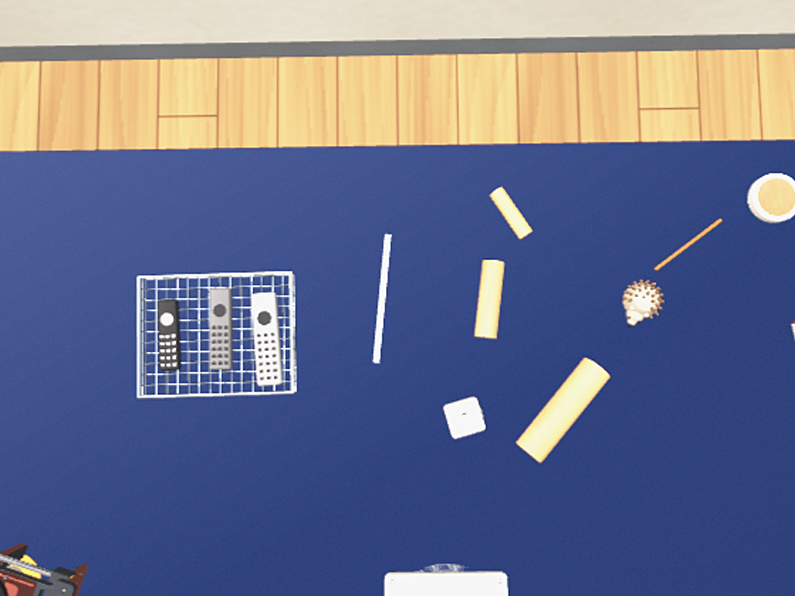

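View pics/side.png

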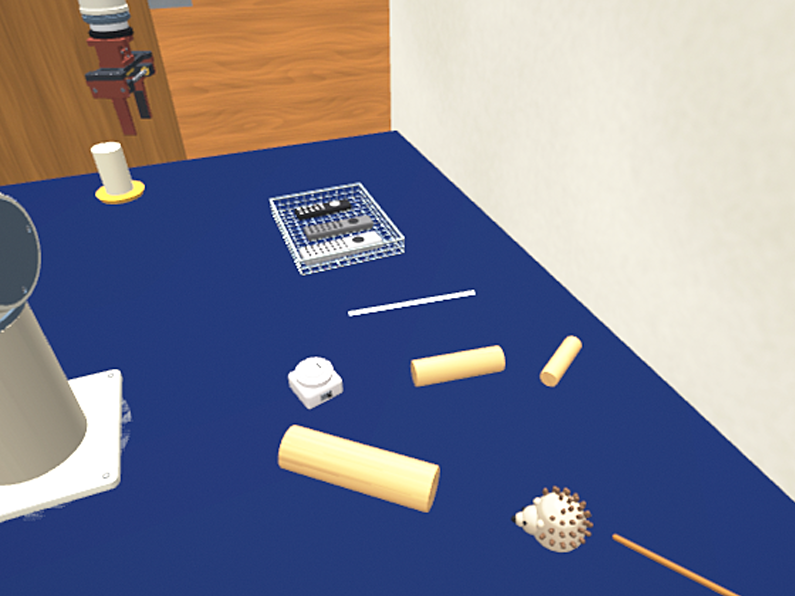

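Candidates for the dowel at 1.42x in the top view: small (510,212), middle-sized (489,299) and large (563,410). The middle one is nearly parallel to the tape (388,235)–(376,362), so I choose it. Next I check it in a crop and measure it.

```bash
cat >> h.py <<'E'
def measure(xr=(240,365)):
    im=read_camera('top').astype(int); R,G,B=im[...,0],im[...,1],im[...,2]
    out={}
    for n,m,z in(('tape',(R>150)&(B>R-45),0.),('dowel',(R>150)&(B<R-45),.02)):
        m=m.astype(np.uint8); w=np.zeros_like(m); w[155:270,xr[0]:xr[1]]=1
        k,l,s,c=cv2.connectedComponentsWithStats(m*w)
        j=1+np.argmax(s[1:,4]); p=np.argwhere(l==j)[:,::-1].astype(np.float32)
        r=cv2.minAreaRect(p); b=cv2.boxPoints(r)
        P=np.array([px2w('top',u,v,z)[:2] for u,v in b])
        e=[P[1]-P[0],P[2]-P[1]]; L=max(e,key=np.linalg.norm); L=L*np.sign(L[0])
        out[n]=(P.mean(0),np.arctan2(L[1],L[0]),sorted(np.linalg.norm(x) for x in e)); 
    (tc,ta,_),(dc,da,_)=out['tape'],out['dowel']
    d=dc-tc; out['rel']=(d@[np.cos(ta),np.sin(ta)],d@[-np.sin(ta),np.cos(ta)],da-ta)
    return out
E
python3 -c "
from h import *
for k,v in measure().items(): print(k,v)
save('top','c1.png',(240,120,440,340),2.7)
for p in [(464,417),(643,302),(295,272),(295,395)]: print(px2w('top',p[0]/1.42,p[1]/1.42,.03))
i=camera_info('wrist');print(i)"
```

```text
tape (array([0.60386118, 0.11103906]), np.float64(-0.10225289784779913), [np.float64(0.012747181346828262), np.float64(0.24003186509965158)])
dowel (array([ 0.59852681, -0.08603876]), np.float64(-0.13086938096576245), [np.float64(0.0409921096589881), np.float64(0.143223858829262)])
rel (np.float64(0.014810168245461096), np.float64(-0.19659293052319946), np.float64(-0.028616483117963318))
[ 0.38511896 -0.03578677  0.03      ]
[ 0.58683114 -0.36218639  0.03      ]
[0.64994988 0.26662637 0.03      ]
[0.42756803 0.26644979 0.03      ]
{'intrinsics': array([[338.51148938,   0.        , 278.53012471],
       [  0.        , 338.51148938, 209.54071297],
       [  0.        ,   0.        ,   1.        ]]), 'tool_from_camera': array([[-1.00196435e-03,  9.57180728e-01,  2.89489291e-01,
         8.05619189e-02],
       [ 9.99999169e-01,  7.24349364e-04,  1.06611981e-03,
        -1.45672931e-05],
       [ 8.10777953e-04,  2.89490119e-01, -9.57180659e-01,
        -1.89168440e-01],
       [ 0.00000000e+00,  0.00000000e+00,  0.00000000e+00,
         1.00000000e+00]])}
```

View pics/c1.png

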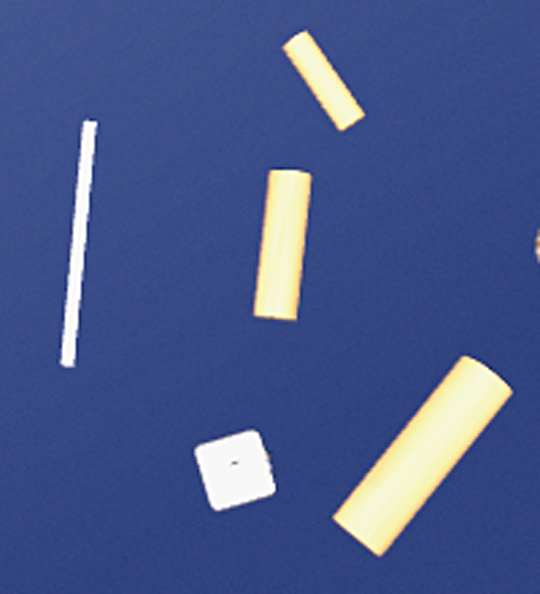

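The crop confirms the middle dowel (crop px ~(283,245), measured 41×143 mm). It needs about 197 mm of rolling towards +y. I'll push it with the open fingers, closing line parallel to the tape.

```bash
cat >> h.py <<'E'
from scipy.spatial.transform import Rotation as Ro
TC=np.array([0.60386,0.11104]);TA=-0.10225
def P(x,s,z):
    c,n=np.cos(TA),np.sin(TA); p=TC+x*np.array([c,n])+s*np.array([-n,c]); return [p[0],p[1],z]
def Q(a=TA):
    y=np.array([np.cos(a),np.sin(a),0]);z=np.array([0,0,-1.]);q=Ro.from_matrix(np.c_[np.cross(y,z),y,z]).as_quat()
    return [q[3],q[0],q[1],q[2]]
E
python3 - <<'E'
from h import *
command_gripper(1.0)
move_pose(P(.015,-.265,.15),Q()); print(get_joint_pos(),get_time())
movel(P(.015,-.265,.010),v=.12)
movel(P(.015,-.095,.010),v=.05); print(get_ft_force(),get_time())
wait(.5); save('top','p1.png',(200,120,440,340),2.7)
movel(P(.015,-.15,.010),v=.15); wait(.3)
for k,v in measure().items(): print(k,v)
print(get_time()); save('top','p2.png',(200,120,440,340),2.7)
E
```

```text
[-2.73025285e-01  4.56579352e-01  1.69432424e+00  1.61860162e-04
  9.90528280e-01 -1.71963308e-01] 3.3833
[ 0.73934854 -0.0684799   0.42698939] 8.25
tape (array([ 0.58178488, -0.0635152 ]), np.float64(-0.015794803518872785), [np.float64(0.1536955190378129), np.float64(0.2718995804157091)])
dowel (array([ 0.72880622, -0.13122162]), np.float64(-0.025547866750637017), [np.float64(0.018259325069070406), np.float64(0.02644275509548324)])
rel (np.float64(0.1480723621236727), np.float64(-0.06537589624319434), np.float64(-0.009753063231764232))
9.6667
```

View pics/p2.png

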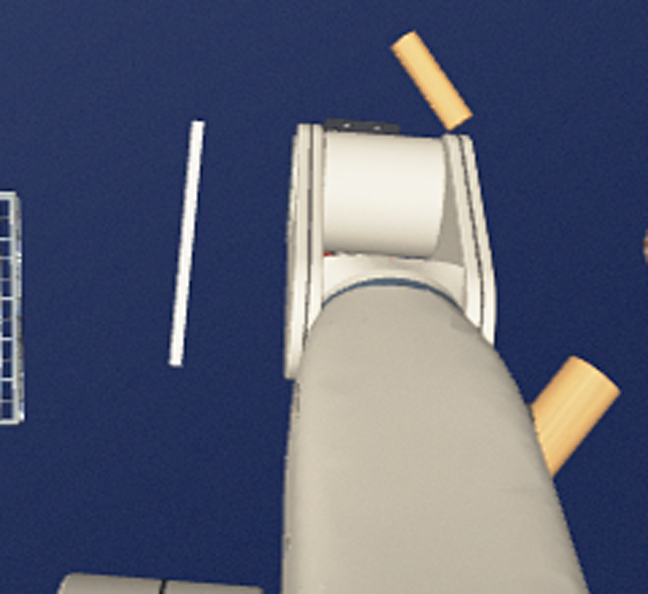

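The arm hides the dowel from the top camera; the tape is at (185,240) in the crop. The wrist camera looks at the area ahead of the fingers, so I'll use that.

```bash
cat >> h.py <<'E'
def wpose():
    w=get_ee_rot();T=np.eye(4);T[:3,:3]=Ro.from_quat([w[1],w[2],w[3],w[0]]).as_matrix();T[:3,3]=get_tcp_pos()
    return T@np.array(camera_info('wrist')['tool_from_camera'])
def wpx(T,u,v,z):
    K=np.array(camera_info('wrist')['intrinsics']);d=np.linalg.inv(K)@[u,v,1];d=T[:3,:3]@[d[0],-d[1],-d[2]];o=T[:3,3]
    return o+d*(z-o[2])/d[2]
def rel(p):
    d=np.array(p[:2])-TC; c,n=np.cos(TA),np.sin(TA); return d@[c,n],d@[-n,c]
E
python3 - <<'E'
from h import *
np.save('T1',wpose()); save('wrist','w1.png',None,1.42); print(get_time())
E
```

```text
9.7667
```

View pics/w1.png

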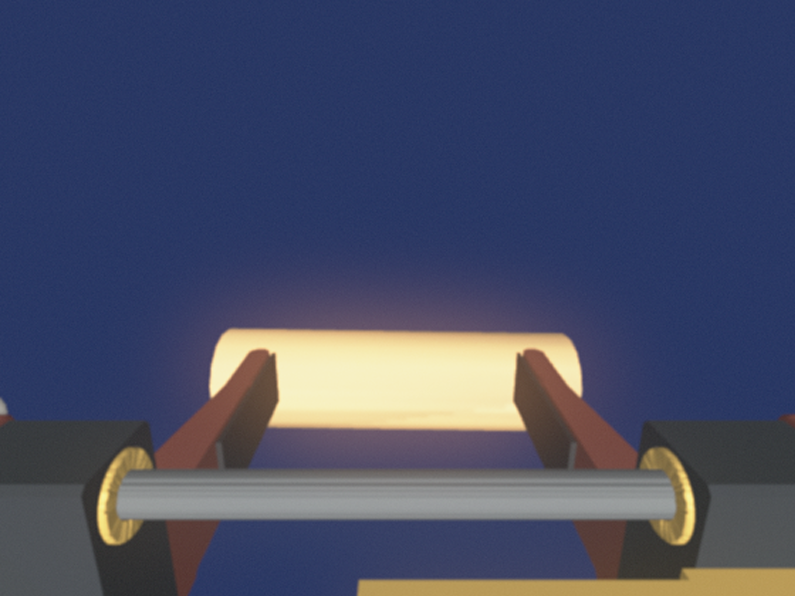

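Run:
```python
from h import *
p=get_tcp_pos();print(p,rel(p),get_ee_rot(),get_ft_force(),get_grip_width())
T=np.load('T1.npy')
for u,v,z in[(400,331,.035),(400,430,.03),(212,380,.02),(580,380,.02)]: print(rel(wpx(T,u/1.42,v/1.42,z)))
save('side','s2.png',(200,100,480,310),2.8)
```

```text
[ 0.60344574 -0.04002702  0.0119181 ] (np.float64(0.015007606111735579), np.float64(-0.15032028920383395)) [-1.01847160e-06  7.42360219e-01  6.70000972e-01  5.75698588e-05] [-4.64398012  1.7912233  17.69022913] 0.9962716456645071
(np.float64(0.015618728735489458), np.float64(-0.13385209938188247))
(np.float64(0.015730505840634634), np.float64(-0.1786299032329814))
(np.float64(-0.062251363213827834), np.float64(-0.16116263308730258))
(np.float64(0.09054826220028747), np.float64(-0.16137976624659786))
```

View pics/s2.png

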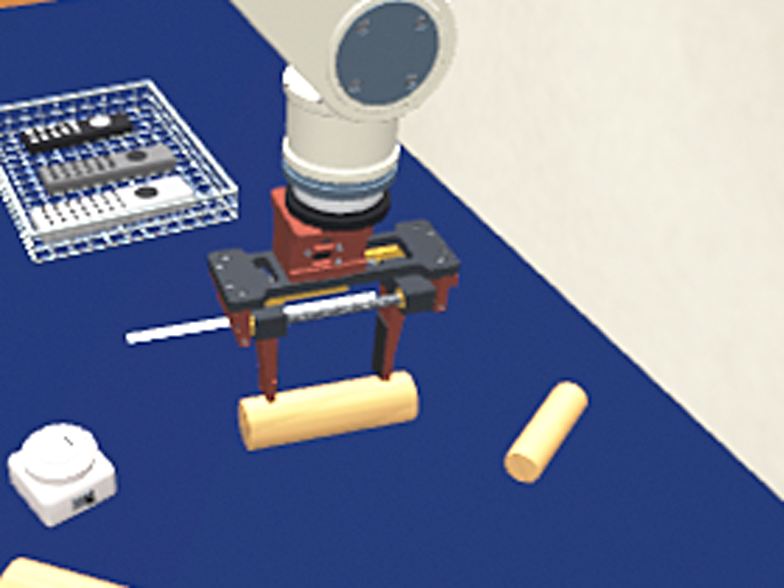

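View pics/p1.png

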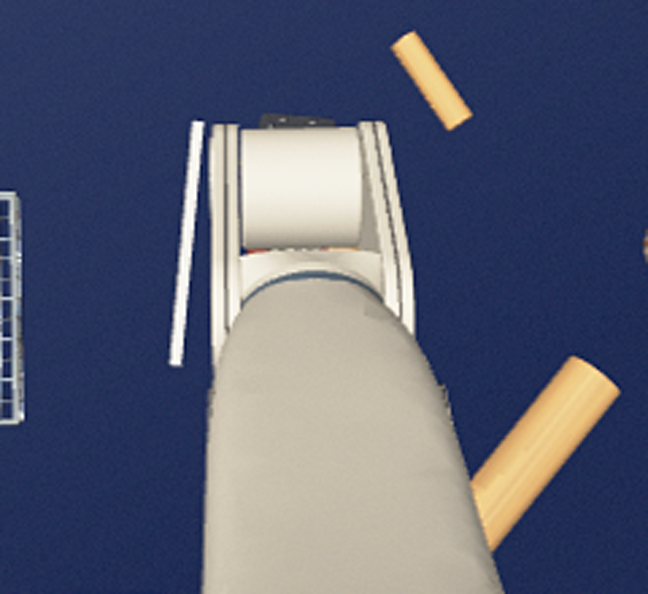

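The side and wrist views show what happened. When open, the fingertips sit about 24 mm higher than the shut TCP: they look 0.18 m away, where 0.204 m was expected. They therefore rode over the dowel, which is now around s≈-0.16. I'll lift, re-measure with the wrist camera from behind, and find the true tip height by touch.

```bash
cat >> h.py <<'E'
def wdowel():
    T=wpose(); im=read_camera('wrist').astype(int); R,G,B=im[...,0],im[...,1],im[...,2]
    m=((R>170)&(G>140)&(B<R-40)).astype(np.uint8); m[300:]=0
    k,l,s,c=cv2.connectedComponentsWithStats(m); j=1+np.argmax(s[1:,4])
    b=cv2.boxPoints(cv2.minAreaRect(np.argwhere(l==j)[:,::-1].astype(np.float32)))
    W=np.array([wpx(T,u,v,.02)[:2] for u,v in b]); e=[W[1]-W[0],W[2]-W[1]]; L=max(e,key=np.linalg.norm); L=L*np.sign(L[0])
    return rel(W.mean(0)),np.arctan2(L[1],L[0])-TA,[float(np.linalg.norm(x)) for x in e],s[j]
E
python3 - <<'E'
from h import *
movel(P(.015,-.15,.09),v=.15)
movel(P(.015,-.235,.14),v=.15); wait(.2)
print(wdowel()); save('wrist','w3.png',None,1.42); print(get_time(),get_ft_force())
E
```

```text
((np.float64(0.01393510746696068), np.float64(-0.15989043261690872)), np.float64(-0.017494255138682177), [0.037938984540552896, 0.14657548376875776], array([ 194,   90,  171,   47, 7457], dtype=int32))
11.6083 [ 0.1978962  -0.14746626  0.60033677]
```

View pics/w3.png

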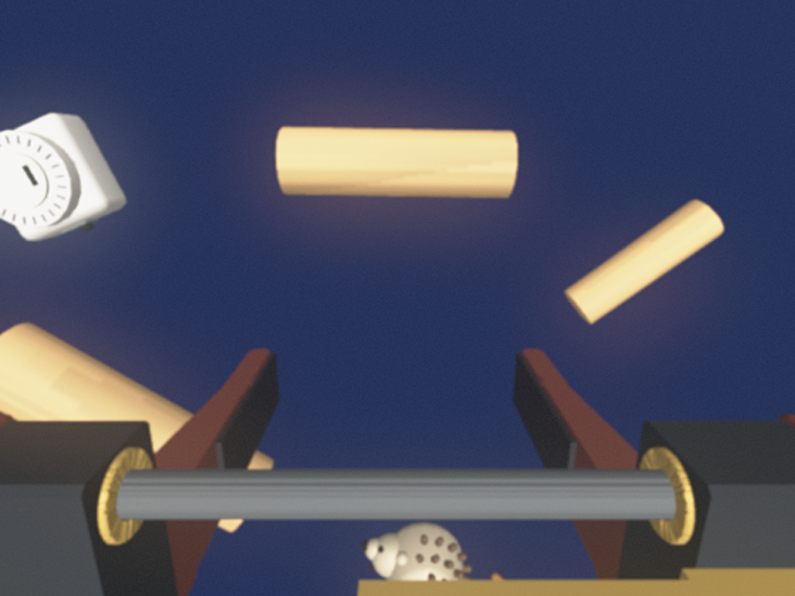

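The dowel is fully visible, centred at about (397,162) in the picture, at s=-0.160, nearly parallel, and clear of the fingers.

Run:
```python
from h import *
movel(P(.015,-.235,.02),v=.12)
t=movel(P(.015,-.235,-.03),v=.03,until_force=4); z=get_tcp_pos()[2]; print(t,z,get_ft_force(),get_time())
if t:
    movel(P(.015,-.235,z+.006),v=.03); f=get_ft_force()
    movel(P(.015,-.155,z+.006),v=.06); print(get_ft_force()-f)
    wait(.3); print(wdowel(),get_time())
    save('wrist','w4.png',None,1.42); open('z','w').write(str(z+.006))
```

```text
True -0.02712360916786579 [-1.54038703  0.67902292  6.32942132] 14.1833
[0.58779032 1.47456775 1.24816719]
((np.float64(0.013555531769425684), np.float64(-0.10961335077058525)), np.float64(-0.0011448421773813389), [0.15373413569058872, 0.0407194483427754], array([   99,   141,   358,    89, 30549], dtype=int32)) 16.3917
```

View pics/w4.png

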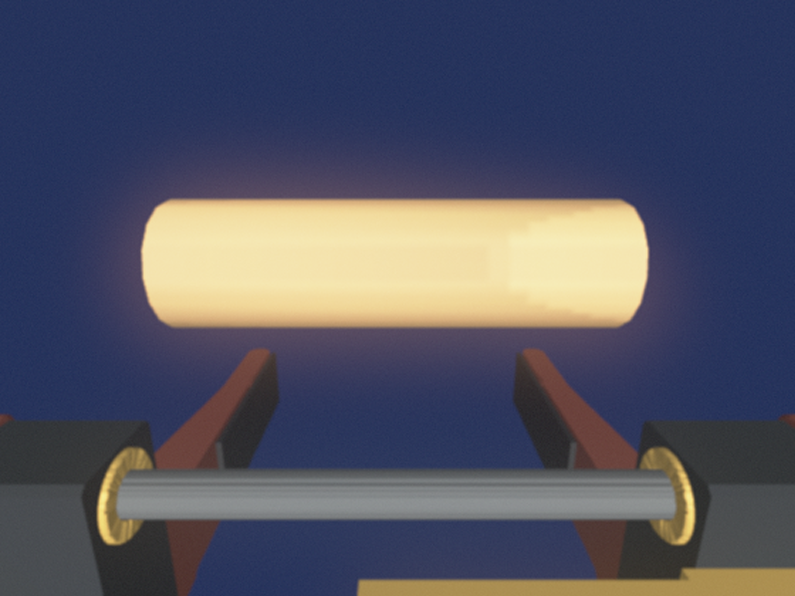

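The tips are low enough now: the dowel rolled ahead of the fingers and is parallel, at s=-0.110, with about 15 mm of coast. I continue slower.

Run:
```python
from h import *
z=float(open('z').read())
movel(P(.015,-.075,z),v=.05); wait(.5); a=wdowel(); print(a[:2],get_tcp_pos(),get_time())
for i in range(3):
    s=a[0][1]
    if s>-.008 or get_time()>30: break
    # contact offset ~.027, coast ~4 mm at slow speed
    tgt=-.027-.004 if i==0 else rel(get_tcp_pos())[1]-s-.001
    if i==0 and s>-.03: tgt=-.035
    movel(P(.015,tgt,z),v=.02); wait(.6); a=wdowel(); print(i,tgt,a[:2],get_time())
    if a[0][1]>-.012: break
```

```text
((np.float64(0.01359242300551725), np.float64(-0.0404152134531994)), np.float64(-0.005780188099903674)) [ 0.61110464  0.03492141 -0.02113143] 18.7417
0 -0.031 ((np.float64(0.013580011028430698), np.float64(-0.00043583310449298414)), np.float64(-0.004657970771311498)) 21.7417
```

The dowel now measures s=-0.4 mm. I'll retreat and check it against the tape from the top camera.

Run:
```python
from h import *
z=float(open('z').read())
movel(P(.015,-.07,z),v=.06); movel(P(.015,-.09,.14),v=.15)
move_pose(P(.015,-.2,.2),Q()); wait(.3)
im=read_camera('top').astype(int);R,B=im[...,0],im[...,2]
m=((R>170)&(B<R-45)).astype(np.uint8);m[:, :230]=0;m[:,310:]=0;m[:150]=0;m[270:]=0
k,l,s,c=cv2.connectedComponentsWithStats(m);j=1+np.argmax(s[1:,4]);r=cv2.minAreaRect(np.argwhere(l==j)[:,::-1].astype(np.float32))
print(r,rel(px2w('top',*r[0],.02)),wdowel()[:2],get_time())
save('top','p5.png',(220,140,360,270),4.5)
```

```text
((267.81353759765625, 202.63589477539062), (14.30298137664795, 54.26215362548828), 5.906140327453613) (np.float64(0.01608161837295831), np.float64(0.002564929214317108)) ((np.float64(-0.22143089543507463), np.float64(-0.322712160769051)), np.float64(-0.6034979067558587)) 24.7417
```

View pics/p5.png

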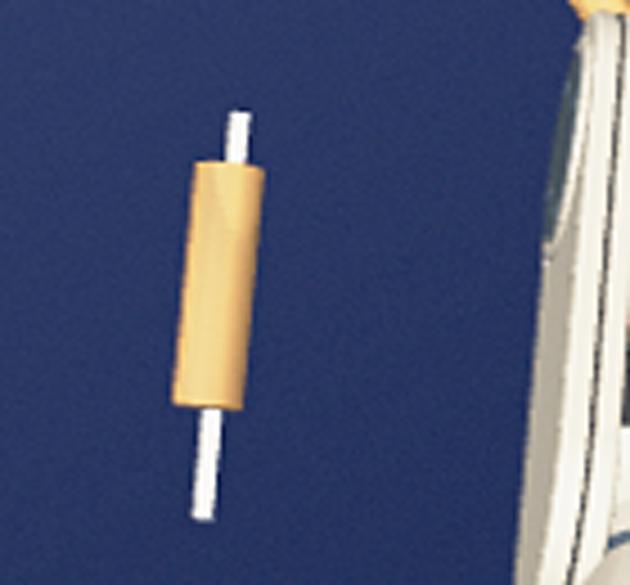

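The picture shows the dowel lying along the tape, centred at about (219,285) with tape showing at both ends. The offset is 2.6 mm or less and the dowel is parallel. I'm handing it in.

```bash
python3 -c "
from h import *
print(job_done(),get_time())"
```

```text
the job is handed in; nothing more can be done
the job is handed in; nothing more can be done
```

The dowel rests along the tape, about 2–3 mm off its centre line and 16 mm from its middle, nearly parallel, and the job is handed in; no verdict came back, and the first push rode over the dowel and pressed on it (about 18 N) before the second rolled it home.

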